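# Put the deep socket in the tool carousel and present it at the front

## Task

First stand the tall, deep socket upright in the empty square pot of the tool carousel and let go of it; then turn the carousel until that square pot is lined up with the pointer on the foot, and finish while still gripping the carousel's black handle bar between the fingers, holding it still there so the storeman can check the pot. Leave the other things on the bench where they are.

Things in the scene. Friction and masses are not known exactly. Their poses are not given: they have to be found in the camera images.
- deep_socket: The deep (long) wrench socket to be put away: a bright steel cylinder 80 mm high, 38 mm across (with a shallow groove half-way up), about 0.4 kg, standing upright and loose on the bench among a short socket and a collet (it is the tallest of the three). Origin at the centre of its underside, z up along its length.
- socket_mid (a point): The centre of the deep socket, half-way up: 40 mm above its underside and 40 mm below its top, on its axis. Gripping it in its upper half, 15 to 20 mm above this point, keeps the fingers above the rim of the pot.
- foot: The fixed foot of the tool carousel, a dark disc on the bench, with a flat metal arm and a raised pointer block (a 26 mm square post set corner-on) at the front. Origin on the turning axis at bench height; its -x axis points along the pointer, i.e. to the front (roughly towards the robot, up to 0.5 rad to either side). The pointer ends 199 mm from the axis and is 24 mm high at most.
- deck (a joint): Angle of the turning deck of the carousel on its foot, in rad, growing anticlockwise seen from above; 0 (or any whole turn) when the square pot stands exactly at the pointer. It turns freely either way past a whole turn, with slight bearing friction (0.08 N m plus 0.08 N m per rad/s), no spring and no stops in reach.
- deck_top (a point): Centre of the top face of the turning deck, on the axis, 32 mm above the bench. The deck is a disc of 142 mm radius. It carries five pots, centres 100 mm from the axis and 72 degrees apart: the empty square pot, and four round steel cups 62 mm across holding drills, end mills, hex keys and taps that reach at most 130 mm above the bench.
- pot_floor (a point): Centre of the inner floor of the square pot on the deck: the one square pot, low and empty, 66 mm square outside, 58 mm inside, walls 4 mm thick, rim 66 mm above the bench, inner floor 36 to 37 mm above the bench. Its -x axis points outward from the turning axis, z up.
- handle_mid (a point): Centre of the carousel's handle: a black bar 80 mm long, 16 mm thick and 24 mm high on top of a slim post (12 mm across) on the turning axis; the centre is 185 mm above the bench. It turns with the deck; the bar lies along this point's y axis, i.e. square to the direction from the axis to the square pot. It can be gripped across its 16 mm thickness from above.
- short_socket: Bystander: the short bright steel socket, 38 mm across and 40 mm high, standing. Origin at the centre of its underside.
- collet: Bystander: a dark steel tapered collet, 33 mm across and 46 mm high, standing. Origin at the centre of its underside.
- wrench: Bystander: a 170 mm open-ended wrench lying flat. Origin under its middle.
- brush: Bystander: a 170 mm hand brush lying flat. Origin under its middle.
- jar: Bystander: a closed jar, 60 mm across and 75 mm high, black cap. Origin at the centre of its underside.
- vee_block: Bystander: a steel vee block, 60 x 50 x 42 mm. Origin at the centre of its underside.
- carton: Bystander: a cardboard carton, 70 x 50 x 40 mm. Origin at the centre of its underside.
Mind the look-alikes: they are no part of the job. Leave any green or purple look-alike of the deep_socket alone.

How it is judged:
By the outcome, as a careful person would: the job done as asked, in the order asked, and still so for the second after the job is handed in, while the arm keeps its last pose, push and grip.
It also fails if it takes over 72 s, if anything falls off the work surface, if the arm or the gripper's body presses on something with over 40 N, if the wrist force passes 120 N, or if a joint passes its speed limit or range.

## Robot

A 6-joint arm with a two-finger parallel gripper is mounted at the origin on the work surface. World frame = base frame: x ahead of the robot, y to its left, z up, the work surface at z = 0. Lengths are in m, angles in rad, forces in N, time in s.
With the tool pointing down it reaches from about 0.35 to 0.85 m from the base axis. Payload 8.1 kg.
Tool frame: the origin (TCP) lies between the finger pads; the fingertips stand tip_extent ahead of it and the grasp point (between the pads) lies 5 mm behind it (tip_extent is the distance from the TCP to the fingertips, in m); z points along the fingers, y is the direction in which the jaws open and shut (so a half turn about z gives the same grasp; the last joint's range is limited). The gripper opens to 93 mm and grips with 3 to 60 N. Pads are 15 mm wide; open, the fingers measure 128 mm over their backs; the gripper's body (75 mm by 188 mm) begins 65 mm behind the grasp point.
Start: joints at [1.042, 0.13, 1.488, -0, 1.523, -0.085], TCP at [0.258, 0.542, 0.233] pointing down, gripper open.
Joint ranges: [-2.96, 2.96], [-0.89, 2.26], [0.02, 2.5], [-1.34, 4.48], [0, 2.73], [-2.66, 2.66]. Speed limits (rad/s): [2.39, 2.39, 2.79, 3.14, 3.14, 3.14].

## Interface

Orientations are given as a unit quaternion [x, y, z, w].
In Python, from workcell import goto, move_l, move_joints, gripper_to, hold, ik, get_state, snapshot, get_calibration, PlanningError, sign_off, tip_extent gives the robot as it stands. Calls block until the motion is done:
- goto(position, orientation): joint-space move of the TCP to a pose.
- move_l(position, v=0.15, ori=None, contact_N=None): straight line of the TCP; ori=None keeps the orientation; v is the mean speed in m/s. With contact_N (N) it stops when the force on the tool has changed by that much, and returns True; else False.
- move_joints(angles): joint-space move.
- gripper_to(opening): finger opening in m; the grip force is fixed at half the most; returns when the fingers have stopped.
- hold(seconds).
- ik(position, orientation): joint angles nearest the present ones, or None.
- get_state(): the state.
- snapshot(name): name is "scene" or "top" or "wrist"; returns the picture (400x640x3 uint8, blue, green, red); there is no depth.
- get_calibration(name): a dict with "fx", "fy", "cx", "cy" (pixels), "dist_coeffs" ([k1, k2, p1, p2, k3] as OpenCV has them; the pictures are not rectified), "rvec" (rotation vector, rad) and "tvec" (3), from world to camera coordinates, as OpenCV has them. Camera axes: x right, y down, z forward; pixel columns grow to the right and rows downward; lengths in m; the calibration is good to about 2 mm. A picture is of the moment at which its call begins: read the wrist's pose just before it. get_calibration takes no time and is no camera call; for the wrist camera it gives the pose at the moment of the call.
A pose or a line that the arm cannot do raises PlanningError and nothing moves.
- sign_off(): hands the job in, once; it reports no verdict.
The state is a dict: "t": time; "joints": joint angles; "joint_vel": joint speeds; "joint_torque": joint torques, N m; "position": TCP position; "ee_rot": TCP orientation; "wrist_force": force on the tool from outside, world axes, zero at the start; "torque": the same for the moment, N m; "opening": finger opening in m.
Only numpy, scipy, OpenCV 4.12 (cv2) and the standard library are available. Lean on these libraries where they do the work, as an engineer would, in place of code of your own. Each camera call takes 0.05 s, during which the arm holds its last target.

## Working session

There is one attempt and no reset: what is moved stays moved. The work goes in short steps, each a Python script; the robot and the scene stay as the last script left them, time stands still between calls to the robot, and variables do not carry over. Pictures are saved under pics/ and viewed, and the job is handed in when it is done.

```bash
mkdir -p pics; ls
python3 - <<'E'
from workcell import *
import cv2
for n in ("scene","top","wrist"):
    cv2.imwrite(f"pics/{n}0.png",snapshot(n)); c=get_calibration(n); print(n,c)
s=get_state(); print(s, tip_extent)
E
```

```text
pics
scene {'fx': 463.3170183706651, 'fy': 463.3170183706651, 'cx': 321.26954249375825, 'cy': 202.28440486251947, 'dist_coeffs': array([-0.07052485,  0.        ,  0.        ,  0.        ,  0.        ]), 'rvec': array([ 1.241081  ,  2.37041408, -0.85130389]), 'tvec': array([ 0.32574354, -0.21296116,  1.52551912])}
top {'fx': 508.42576790803224, 'fy': 508.42576790803224, 'cx': 325.2113981110352, 'cy': 198.21323506194733, 'dist_coeffs': array([-0.13780358,  0.        ,  0.        ,  0.        ,  0.        ]), 'rvec': array([ 2.17240728, -2.04889299,  0.21977332]), 'tvec': array([-0.06982617,  0.56352145,  1.44662545])}
wrist {'fx': 300.4649012195408, 'fy': 300.4649012195408, 'cx': 319.45573871374364, 'cy': 203.25177424808453, 'dist_coeffs': array([-0.05375519,  0.        ,  0.        ,  0.        ,  0.        ]), 'rvec': array([-2.43655375, -1.54067206, -0.22633114]), 'tvec': array([-0.59773566, -0.03538437,  0.3909658 ])}
{'t': 0.15, 'joints': array([ 1.04159677e+00,  1.31012310e-01,  1.48902178e+00, -3.22088945e-05,
        1.52298526e+00, -8.53955714e-02]), 'joint_vel': array([ 0.00074968, -0.00282431, -0.00135261, -0.00042174,  0.00140433,
       -0.00014846]), 'joint_torque': array([ 2.51174206e-04, -5.60480833e+01, -4.92332411e+01,  7.68487738e-02,
        3.05622385e-02, -7.75692342e-05]), 'position': array([0.25740529, 0.54152229, 0.23181773]), 'ee_rot': array([ 2.20084559e-01,  9.75480537e-01, -6.84796982e-04, -2.00444499e-04]), 'wrist_force': array([ 0.26964218, -0.04873151,  0.78828232]), 'torque': array([ 0.02239594,  0.00517368, -0.0258098 ]), 'opening': 0.09319347676107827} 0.014
```

View pics/scene0.png

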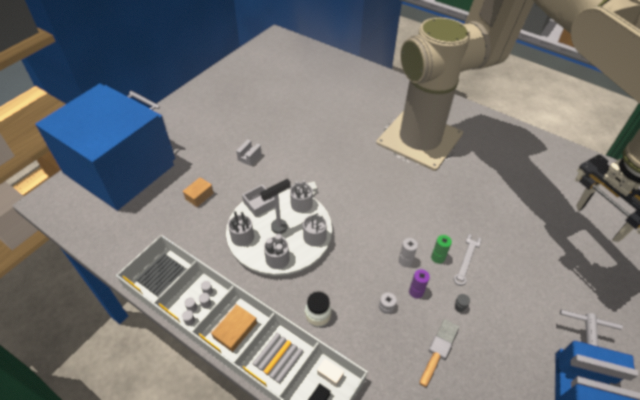

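View pics/top0.png

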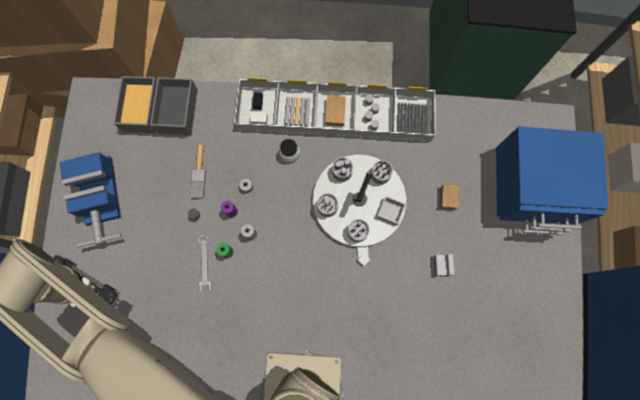

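View pics/wrist0.png

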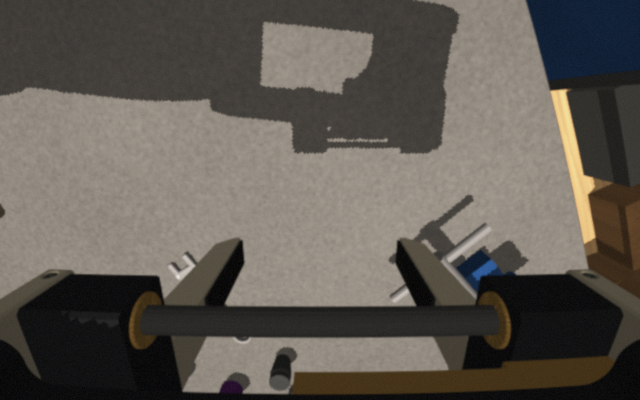

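The deep socket is at scene (409,250) and top (248,232), with green and purple look-alikes close by. The square pot is at top (390,211) and the pointer at top (363,258). I'll enlarge these areas.

Run:
```python
import cv2
t=cv2.imread("pics/top0.png"); s=cv2.imread("pics/scene0.png")
cv2.imwrite("pics/t_car.png",cv2.resize(t[140:275,300:420],None,fx=4.4,fy=4.4,interpolation=cv2.INTER_CUBIC))
cv2.imwrite("pics/t_soc.png",cv2.resize(t[170:270,180:290],None,fx=6,fy=6,interpolation=cv2.INTER_CUBIC)[:600])
cv2.imwrite("pics/s_soc.png",cv2.resize(s[225:325,370:480],None,fx=6,fy=6,interpolation=cv2.INTER_CUBIC)[:600])
```

```text
(no output)
```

View pics/t_car.png

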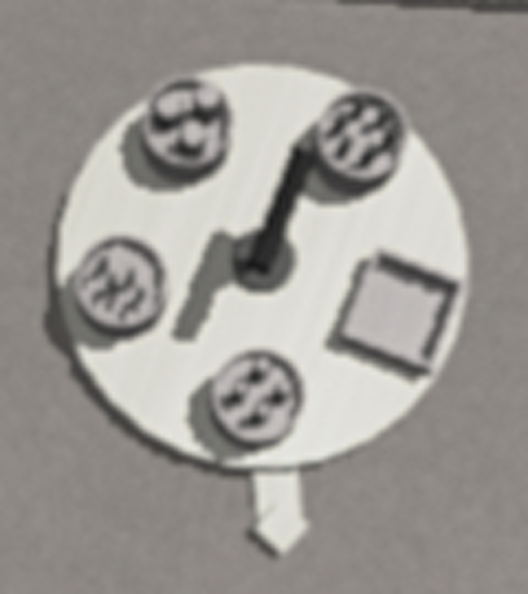

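View pics/t_soc.png

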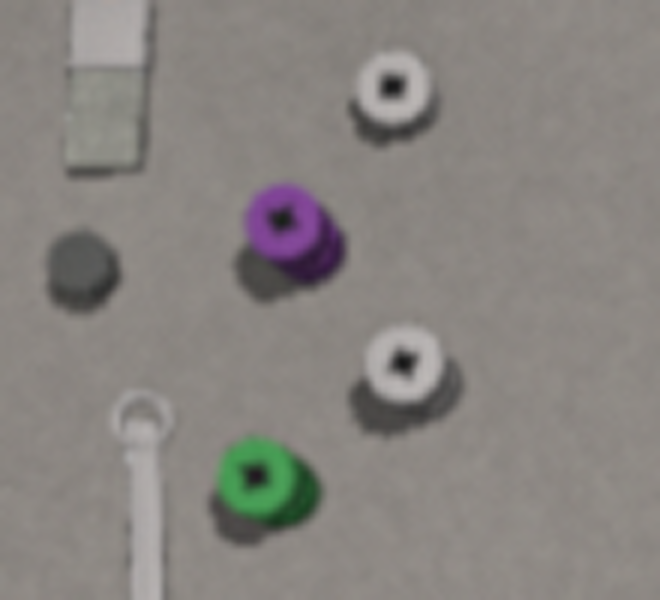

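View pics/s_soc.png

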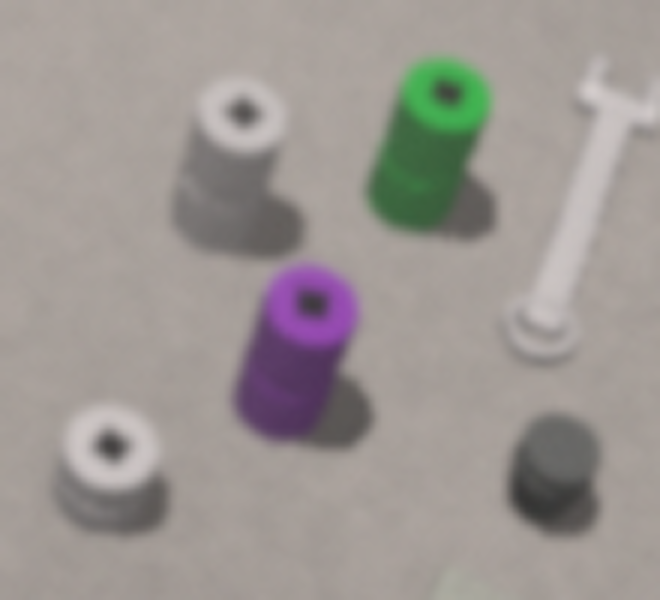

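```bash
cat > h.py <<'E'
import numpy as np, cv2
from workcell import *
from scipy.spatial.transform import Rotation as R
def K(c): return np.array([[c['fx'],0,c['cx']],[0,c['fy'],c['cy']],[0,0,1]])
def w(name,px,z,c=None):
    c=c or get_calibration(name)
    p=cv2.undistortPoints(np.array([[px]],float),K(c),c['dist_coeffs'])[0,0]
    Rm=cv2.Rodrigues(c['rvec'])[0]; o=-Rm.T@c['tvec']; d=Rm.T@np.array([p[0],p[1],1])
    return o+d*(z-o[2])/d[2]
def proj(name,P,c=None):
    c=c or get_calibration(name)
    return cv2.projectPoints(np.array(P,float).reshape(-1,1,3),c['rvec'],c['tvec'],K(c),c['dist_coeffs'])[0][:,0]
def crop(img,x0,y0,x1,y1,f,fn): cv2.imwrite(fn,cv2.resize(img[y0:y1,x0:x1],None,fx=f,fy=f,interpolation=cv2.INTER_CUBIC))
def quat(th): # tool down, tool y axis at world angle th
    y=np.array([np.cos(th),np.sin(th),0]); z=np.array([0,0,-1.]); x=np.cross(y,z)
    return R.from_matrix(np.c_[x,y,z]).as_quat()
def U(px,x0,y0,f): return [x0+(px[0]+.5)/f-.5, y0+(px[1]+.5)/f-.5]
E
python3 - <<'E'
from h import *
np.set_printoptions(precision=4,suppress=True)
for n in ('scene','top'):
    c=get_calibration(n); Rm=cv2.Rodrigues(c['rvec'])[0]; print(n,-Rm.T@c['tvec'])
T=lambda p:U(p,180,170,6); S=lambda p:U(p,370,225,6); C=lambda p:U(p,300,140,4.4)
print('deep',w('top',T((404,363)),.08),w('scene',S((241,114)),.08))
print('green',w('top',T((256,475)),.08),w('scene',S((446,94)),.08))
print('purple',w('top',T((284,217)),.08),w('scene',S((313,305)),.08))
print('short',w('top',T((393,87)),.04),'collet',w('top',T((83,265)),.046))
print('wrench', w('top',T((141,415)),.005))
# deck edges
E=[w('top',C(p),.032) for p in [(57,262),(468,262),(262,64),(262,467)]]
print('deck',np.array(E)); 
print('tip',w('top',C((278,556)),.02))
for p in [(372,250),(460,288),(425,380),(335,345)]: print('pot',w('top',C(p),.066))
for p in [(308,150),(258,268),(250,250)]: print('bar',w('top',C(p),.197))
print('jar',w('top',(289,145),.075))
E
```

```text
scene [1.1369 0.3637 1.0266]
top [ 0.2559 -0.0467  1.5321]
deep [0.4549 0.1835 0.08  ] [0.4569 0.1843 0.08  ]
green [0.3964 0.2501 0.08  ] [0.3981 0.251  0.08  ]
purple [0.5228 0.2485 0.08  ] [0.5227 0.2508 0.08  ]
short [0.5999 0.2079 0.04  ] collet [0.4987 0.3543 0.046 ]
wrench [0.4303 0.3272 0.005 ]
deck [[ 0.5672  0.0013  0.032 ]
 [ 0.5839 -0.2809  0.032 ]
 [ 0.7169 -0.1329  0.032 ]
 [ 0.4345 -0.1453  0.032 ]]
tip [ 0.3763 -0.1597  0.02  ]
pot [ 0.5808 -0.2105  0.066 ]
pot [ 0.5583 -0.2706  0.066 ]
pot [ 0.4946 -0.2489  0.066 ]
pot [ 0.5147 -0.188   0.066 ]
bar [ 0.6126 -0.1542  0.197 ]
bar [ 0.5364 -0.1266  0.197 ]
bar [ 0.5474 -0.1212  0.197 ]
jar [0.7198 0.0811 0.075 ]
```

Both cameras put the deep socket at (0.456, 0.184). The axis is at about (0.576, -0.139) and the deck at about +61°. Next I'll check the IK options.

Run:
```python
from h import *
np.set_printoptions(precision=3,suppress=True)
s=get_state(); M=R.from_quat(s['ee_rot']).as_matrix(); print(M, s['position'])
c=get_calibration('wrist'); Rm=cv2.Rodrigues(c['rvec'])[0]; o=-Rm.T@c['tvec']; print('cam in tool',M.T@(o-s['position']), 'axis',M.T@Rm.T[:,2])
for nm,p,ths in [('pick',(.456,.184,.053),(0,np.pi,np.pi/2,-np.pi/2)),('pot',(.537,-.2295,.09),np.radians([-23.2,156.8])),('h',(.5757,-.139,.18),np.radians([-113.2,66.8])),('hend',(.5757,-.139,.18),np.radians([-174.1,5.9]))]:
  for th in ths: print(nm,round(np.degrees(th)),ik(p,quat(th)))
```

```text
[[-0.903  0.429 -0.001]
 [ 0.429  0.903 -0.001]
 [ 0.    -0.001 -1.   ]] [0.257 0.542 0.232]
cam in tool [ 0.08  -0.001 -0.151] axis [-0.291 -0.     0.957]
pick 0 [ 0.279  0.007  1.961 -0.     1.174  0.279]
pick 180 None
pick 90 [ 0.279  0.007  1.961 -0.     1.174 -1.292]
pick -90 [ 0.279  0.007  1.961 -0.     1.174  1.85 ]
pot -23 [-0.492  0.199  1.68  -0.     1.263 -0.087]
pot 157 None
h -113 [-0.323  0.139  1.575 -0.     1.427  1.652]
h 67 [-0.323  0.139  1.575 -0.     1.427 -1.489]
hend -174 None
hend 6 [-0.323  0.139  1.575 -0.     1.427 -0.426]
```

Run:
```python
from h import *
q=quat(0.)
goto([.456,.184,.21],q)
cv2.imwrite("pics/w1.png",snapshot('wrist')); 
c=get_calibration('wrist'); print(proj('wrist',[[.456,.184,.08],[.456,.184,0]],c)); s=get_state(); print(s['t'],s['position'])
np.save('w1c.npy',c,allow_pickle=True)
```

```text
[[319.02354321 198.10568023]
 [319.10201455 180.26392396]]
1.7167 [0.45588536 0.18493163 0.21013219]
```

View pics/w1.png

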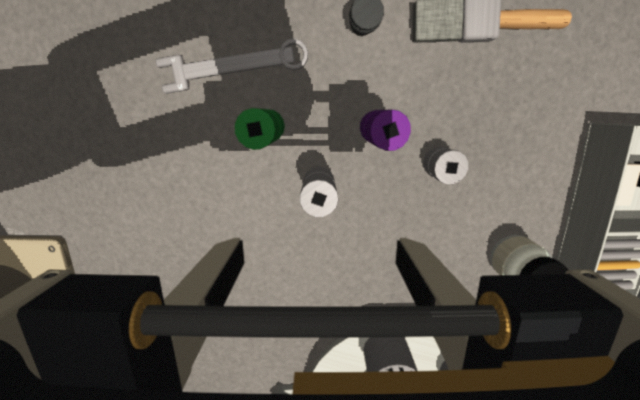

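The wrist view has the deep socket's top at (319,198), which matches the projection, so I'll pick it up.

Run:
```python
from h import *
s0=get_state()
print(move_l([.456,.184,.052],v=.12,contact_N=12))
gripper_to(.03)
s=get_state(); print('grip',s['opening'],s['t'],s['position'])
move_l([.456,.184,.20],v=.15)
s=get_state(); print(s['opening'],s['t'],s['wrist_force']-s0['wrist_force'])
goto([.50,-.215,.22],quat(np.radians(-23.2)))
cv2.imwrite("pics/w2.png",snapshot('wrist')); np.save('w2c.npy',get_calibration('wrist'),allow_pickle=True)
s=get_state(); print(s['opening'],s['t'],s['position'])
c=np.load('w2c.npy',allow_pickle=True).item()
print(proj('wrist',[[.5757,-.139,.197],[.537,-.2295,.066],[.3763,-.1597,.02]],c))
```

```text
False
grip 0.03676593147619169 4.1 [0.45581544 0.18399451 0.05193548]
0.03677273575622424 5.2333 [-1.13066707  1.64633761 -4.50229212]
0.03666141210199607 6.775 [ 0.50029931 -0.21374591  0.21984324]
[[390.93627689  77.31660718]
 [356.35883134 191.48217478]
 [206.16444831 180.91743617]]
```

View pics/w2.png

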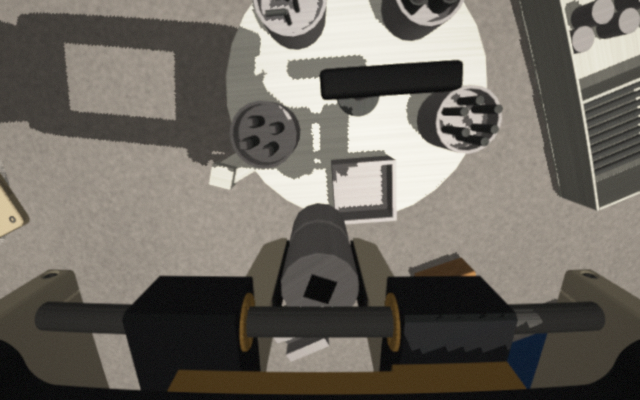

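The socket is held (36.7 mm opening). The bar is at around (391,78), the pot at (362,187) and the pointer at (222,177). I'll enlarge this to refine the pot and bar positions.

Run:
```python
from h import *
i=cv2.imread('pics/w2.png')
crop(i,310,40,480,230,3.1,'pics/w2a.png'); crop(i,195,140,275,210,8,'pics/w2b.png')
```

```text
(no output)
```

View pics/w2a.png

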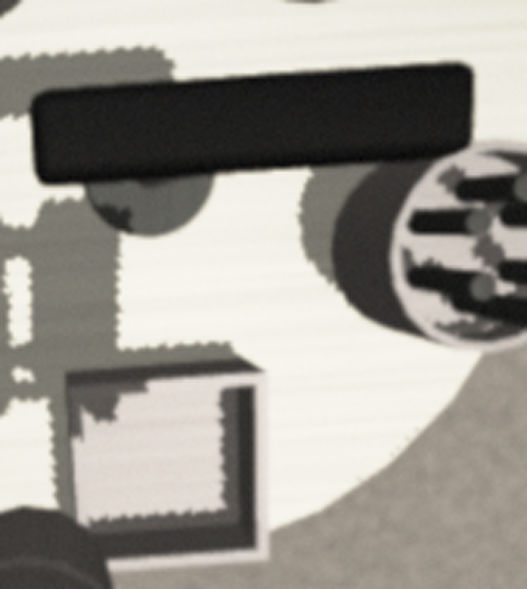

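View pics/w2b.png

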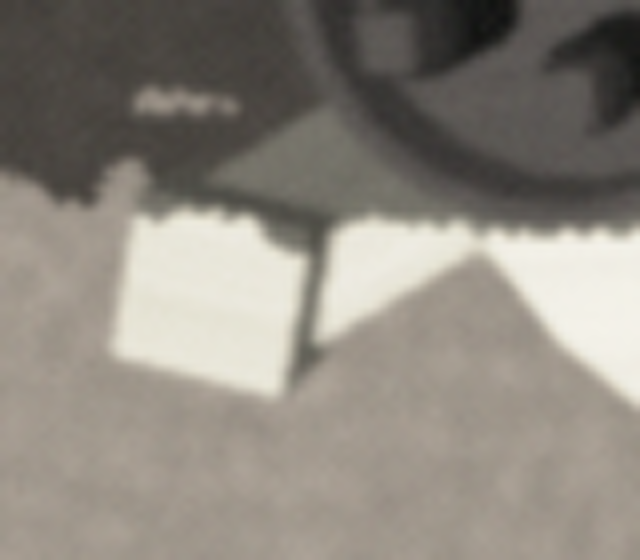

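Run:
```python
from h import *
np.set_printoptions(precision=4,suppress=True)
c=np.load('w2c.npy',allow_pickle=True).item()
Rm=cv2.Rodrigues(c['rvec'])[0]; print('cam',-Rm.T@c['tvec'])
A=lambda p:U(p,310,40,3.1); B=lambda p:U(p,195,140,8)
ang=lambda d:np.degrees(np.arctan2(d[1],d[0]))
tip=w('wrist',B((110,352)),.024,c); inn=w('wrist',B((312,252)),.024,c); sd=w('wrist',B((285,400)),.024,c); s2=w('wrist',B((135,205)),.024,c)
print('post',tip,inn,sd,s2,(tip+inn)/2, 'dir',ang(tip-inn), ang(sd-s2)-90, np.linalg.norm(tip-inn))
a=w('wrist',A((50,92)),.197,c); b=w('wrist',A((455,64.5)),.197,c); print('bar far edge',a,b,ang(b-a))
a1=w('wrist',A((50,183.5)),.173,c); b1=w('wrist',A((455,157)),.173,c); print('bar near low',a1,b1,ang(b1-a1))
for z in (.197,.173): print('ends',w('wrist',A((36,140)),z,c),w('wrist',A((471,110)),z,c))
p=[w('wrist',A(q),.066,c) for q in [(267,560),(266,372),(66,377),(108,569)]]
print(np.array(p),ang(p[1]-p[0]),ang(p[1]-p[2]),ang(p[0]-p[3]),np.linalg.norm(p[1]-p[0]))
```

```text
cam [ 0.5326 -0.141   0.3713]
post [ 0.3789 -0.1633  0.024 ] [ 0.4139 -0.162   0.024 ] [ 0.3997 -0.1803  0.024 ] [ 0.3931 -0.1454  0.024 ] [ 0.3964 -0.1627  0.024 ] dir -177.73398639690225 -169.28887697938666 0.03502661958880383
bar far edge [ 0.5446 -0.1215  0.197 ] [ 0.6117 -0.1444  0.197 ] -18.7695106744158
bar near low [ 0.5395 -0.1349  0.173 ] [ 0.6176 -0.1617  0.173 ] -18.980019361832632
ends [ 0.5393 -0.1279  0.197 ] [ 0.6122 -0.1527  0.197 ]
ends [ 0.5402 -0.1261  0.173 ] [ 0.6232 -0.1543  0.173 ]
[[ 0.5649 -0.2764  0.066 ]
 [ 0.586  -0.2138  0.066 ]
 [ 0.5246 -0.1896  0.066 ]
 [ 0.5124 -0.2576  0.066 ]] 71.38004619229378 -21.510629714217743 -19.693068120657742 0.06605997660264794
```

The refined wrist fit gives:
- Axis: (0.5757, -0.140)
- Pot direction: -108.8°
- Pointer: about -173.3°
- Pot centre: (0.5435, -0.2345)

These agree with the known 100 mm pot radius. Now I'll place the socket.

Run:
```python
from h import *
np.set_printoptions(precision=4,suppress=True)
q=quat(np.radians(-18.9)); P=[.5435,-.2345]
move_l([*P,.16],v=.12,ori=q)
i=snapshot('wrist'); cv2.imwrite('pics/w3.png',i); cv2.imwrite('pics/t3.png',snapshot('top'))
f0=get_state()['wrist_force']
hit=move_l([*P,.084],v=.05,contact_N=6)
s=get_state(); print(hit,s['t'],s['position'],s['wrist_force']-f0)
cv2.imwrite('pics/w4.png',snapshot('wrist')); cv2.imwrite('pics/s4.png',snapshot('scene'))
```

```text
True 8.975 [ 0.5435 -0.2344  0.0878] [ 0.0939 -0.913   9.5766]
```

View pics/w4.png

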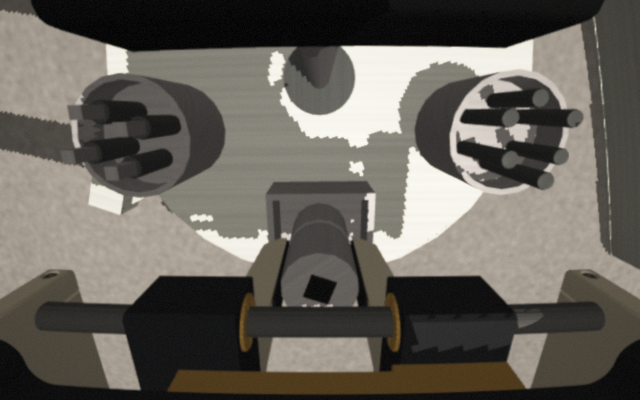

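View pics/s4.png

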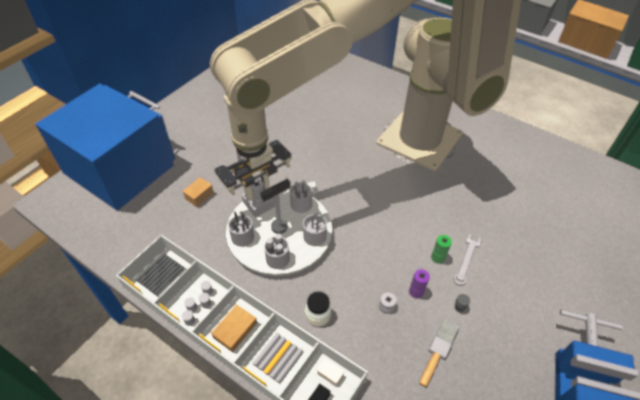

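Contact came with the socket's underside at about 36 mm, which is the pot floor. The socket sits centred in the pot at around (320,230), so I'll release it.

Run:
```python
from h import *
np.set_printoptions(precision=4,suppress=True)
P=[.5435,-.2345]
gripper_to(.056)
s=get_state(); print(s['opening'],s['wrist_force'])
move_l([*P,.20],v=.12)
move_l([.50,-.225,.25],v=.15)
np.save('w5c.npy',get_calibration('wrist'),allow_pickle=True)
cv2.imwrite('pics/w5.png',snapshot('wrist')); 
s=get_state(); print(s['t'],s['position'],s['wrist_force'])
```

```text
0.05586960798620439 [-0.2784  0.0441  0.258 ]
11.3833 [ 0.4999 -0.2249  0.2488] [-0.8493 -0.0889  0.4722]
```

View pics/w5.png

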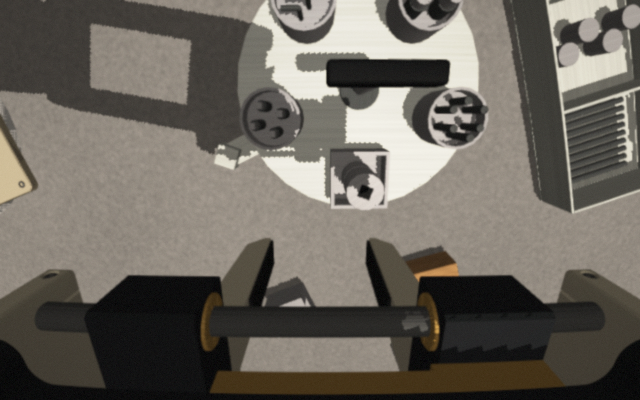

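The socket stands upright and free in the pot at (365,190), and the bar is still along the tool y axis. Next is the handle.

```bash
python3 - <<'E'
from h import *
np.set_printoptions(precision=4,suppress=True)
A=[.5757,-.140]
q=quat(np.radians(71.1))
goto([*A,.27],q)
cv2.imwrite('pics/w6.png',snapshot('wrist')); np.save('w6c.npy',get_calibration('wrist'),allow_pickle=True)
gripper_to(.05)
print(move_l([*A,.181],v=.1,contact_N=8))
f0=get_state()['wrist_force']
gripper_to(.01)
s=get_state(); print(s['t'],s['opening'],s['position'],s['wrist_force']-f0,s['torque'],s['joints'])
cv2.imwrite('pics/w7.png',snapshot('wrist'));cv2.imwrite('pics/t7.png',snapshot('top'));cv2.imwrite('pics/s7.png',snapshot('scene'))
E
python3 - <<'E'
import cv2
a=cv2.imread('pics/w7.png');b=cv2.imread('pics/t7.png')
cv2.imwrite('pics/c7.png',cv2.resize(cv2.vconcat([a,b]),None,fx=.75,fy=.75))
E
```

```text
False
14.7417 0.015955256836873356 [ 0.5764 -0.1383  0.1811] [ 3.1502  7.5902 -0.7106] [ 1.1149 -0.4837  0.0143] [-0.3237  0.1389  1.5734  0.0028  1.4289 -1.5661]
```

View pics/c7.png

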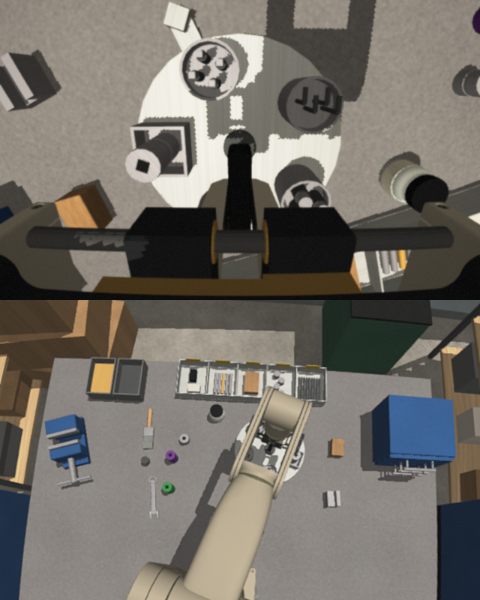

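View pics/s7.png

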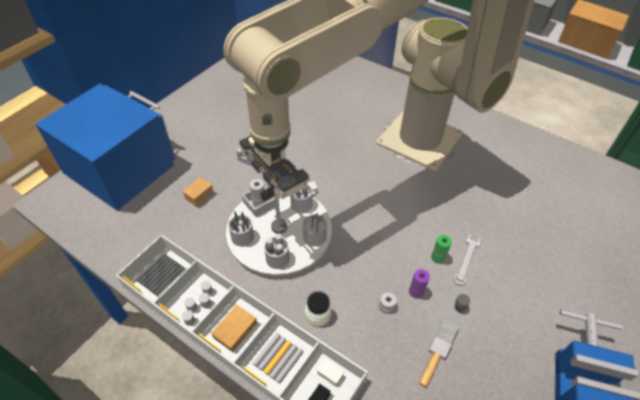

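View pics/w6.png

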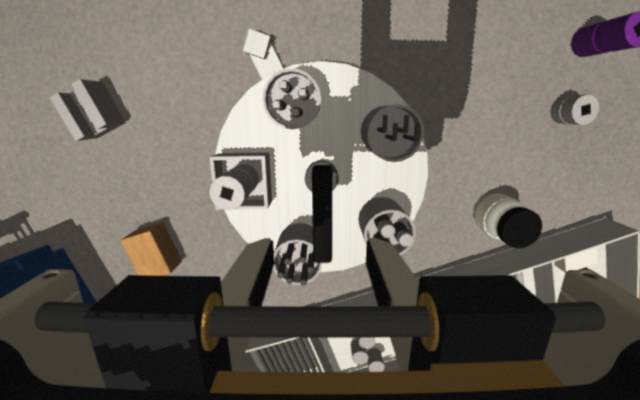

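Gripped with a 16 mm opening. The 7.6 N side force shows the axis is about 2 mm off my estimate along the jaws. I'll re-centre on it and measure the pointer in the w6 picture, where it is unshadowed.

Run:
```python
from h import *
i=cv2.imread('pics/w6.png')
crop(i,235,20,300,75,9,'pics/w6a.png'); crop(i,205,50,435,275,2.6,'pics/w6b.png')
```

```text
(no output)
```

View pics/w6a.png

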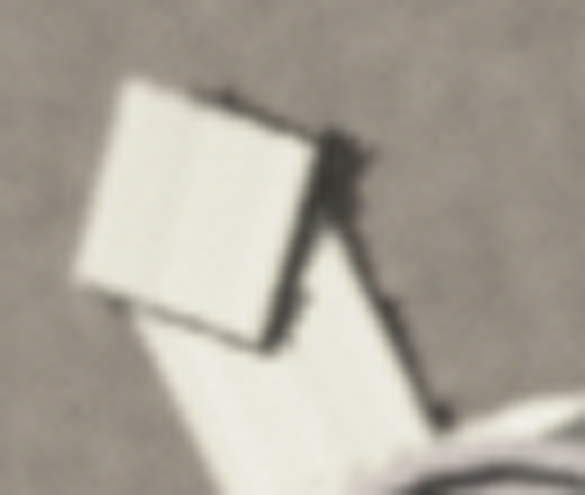

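View pics/w6b.png

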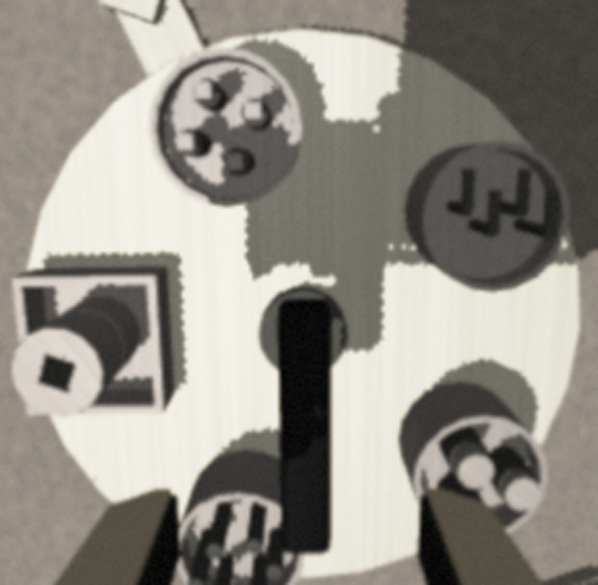

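Run:
```python
from h import *
from scipy.optimize import least_squares
np.set_printoptions(precision=4,suppress=True)
ang=lambda d:np.degrees(np.arctan2(d[1],d[0]))
c=np.load('w6c.npy',allow_pickle=True).item()
A=lambda p:U(p,235,20,9);B=lambda p:U(p,205,50,2.6)
cor=np.array([w('wrist',A(p),.024,c) for p in [(128,78),(75,280),(318,145),(265,350)]])
pc=cor.mean(0); print(cor,'pc',pc,'diag',ang(cor[0]-cor[3]),ang(cor[1]-cor[2]))
# automatic deck edge: radial gradient in grey image
g=cv2.GaussianBlur(cv2.cvtColor(cv2.imread('pics/w6.png'),cv2.COLOR_BGR2GRAY),(3,3),0).astype(float)
ax=np.array([.5757,-.14]); pts=[]
from scipy.ndimage import map_coordinates
for a in np.radians(np.arange(0,360,4)):
    r=np.arange(.130,.154,.0005)
    P=proj('wrist',np.c_[ax[0]+r*np.cos(a),ax[1]+r*np.sin(a),r*0+.032],c)
    if P[:,1].max()>230 or P.min()<1: continue
    v=map_coordinates(g,[P[:,1],P[:,0]],order=1); d=np.diff(v); k=np.argmin(d)
    if v[max(k-6,0)]>200 and d[k]<-8: pts.append(ax+(r[k]+.00025)*np.array([np.cos(a),np.sin(a)]))
pts=np.array(pts); f=least_squares(lambda x:np.hypot(*(pts-x[:2]).T)-x[2],[*ax,.142],loss='soft_l1',f_scale=.001)
f2=least_squares(lambda x:np.hypot(*(pts-x[:2]).T)-.142,ax,loss='soft_l1',f_scale=.001)
print(len(pts),f.x,f2.x, np.abs(f2.fun).mean())
for o in (f.x[:2],f2.x,ax): d=pc[:2]-o; print('pointer',ang(d),np.hypot(*d), 'tip',ang(cor[0][:2]-o))
p=np.array([w('wrist',B(q),.066,c) for q in [(14,281),(162,268),(164,411)]]); print(p,ang(p[0]-p[1]),ang(p[2]-p[1])-90, (p[0]+p[2])/2, ang(((p[0]+p[2])/2)[:2]-f2.x))
e=np.array([w('wrist',B(q),.197,c) for q in [(281,310),(281,540),(331,310),(330,540)]]); print('bar',ang(e[1]-e[0]),ang(e[3]-e[2]),e.mean(0))
```

```text
[[ 0.3787 -0.1637  0.024 ]
 [ 0.3995 -0.1799  0.024 ]
 [ 0.3949 -0.1428  0.024 ]
 [ 0.4164 -0.1589  0.024 ]] pc [ 0.3974 -0.1613  0.024 ] diag -172.65405128636056 -82.91186960504695
33 [ 0.5766 -0.1405  0.1408] [ 0.5778 -0.1413] 0.001423418244717198
pointer -173.3605254312714 0.18044132005820404 tip -173.29761832036687
pointer -173.67564139355764 0.1815096812416411 tip -173.58343688523908
pointer -173.175712596919 0.17960742845411584 tip -173.1300878499418
[[ 0.5052 -0.2555  0.066 ]
 [ 0.5221 -0.189   0.066 ]
 [ 0.5857 -0.2134  0.066 ]] -104.28547812203941 -110.98585923119774 [ 0.5454 -0.2344  0.066 ] -109.1660897558515
bar -19.34399992858624 -18.514350587972267 [ 0.5735 -0.1388  0.197 ]
```

Pointer at -173.2°, which both pictures support, so the target jaw yaw is 6.85°. I'll turn in small steps and re-centre on the axis from the measured deflection.

Run:
```python
from h import *
np.set_printoptions(precision=4,suppress=True)
yaw=lambda s:np.degrees(np.arctan2(*R.from_quat(s['ee_rot']).as_matrix()[[1,0],1]))
s=get_state(); print('yaw',yaw(s))
ax=np.array([.5764,-.1383])
move_l([*ax,.181],v=.02); hold(.2)
s=get_state(); print(s['t'],s['wrist_force'],yaw(s),s['position'])
for th in [64,56,48,40,32,24,16]:
    j=ik([*ax,.181],quat(np.radians(th))); t0=get_state()['t']
    move_joints(j); hold(.1)
    s=get_state(); d=s['position'][:2]-ax; u=np.array([np.cos(np.radians(th)),np.sin(np.radians(th))])
    print(th,round(s['t']-t0,2),yaw(s),d*1e3,'F',s['wrist_force'],s['torque'][2],s['opening'])
    ax=ax+u*np.clip(d@u,-.001,.001)*.8
    if np.linalg.norm(s['wrist_force'])>25: print('stop');break
print(ax,s['t'])
np.save('ax.npy',ax)
```

```text
yaw 71.16535694024083
15.3417 [-1.5017  0.8544  2.2507] 71.09810655857135 [ 0.5764 -0.1383  0.1811]
64 0.35 64.20024993305121 [ 0.3094 -0.1518] F [1.5077 0.2625 0.0692] 0.5983461954973347 0.01597197825372807
56 0.36 56.28119797513296 [ 0.031  -0.1026] F [-0.5547 -0.1391  1.914 ] 0.6407345286603868 0.015819654017755876
48 0.36 48.30975399496102 [ 0.0367 -0.0918] F [-1.2093  0.6876  3.7293] 0.6943010527714695 0.015675453710680468
40 0.36 40.318401045939346 [ 0.0393 -0.0804] F [-1.2398 -0.7749  4.277 ] 0.7409789516481787 0.015472874414392141
32 0.36 32.33878435289118 [-0.1175  0.0372] F [-2.0143  0.1915  4.8835] 0.5501102990908597 0.01607194714787528
24 0.36 24.4283370871272 [-0.061   0.0009] F [-3.0011  0.752   4.7973] 0.6807195315520902 0.015654973272366653
16 0.36 16.480858258553848 [-0.0691 -0.0047] F [-2.9482 -0.1476  6.7398] 0.6519806186317789 0.015843465045013844
[ 0.5762 -0.1384] 17.8417
```

Run:
```python
from h import *
a=snapshot('wrist');b=snapshot('top');s=snapshot('scene')
cv2.imwrite('pics/w8.png',a);cv2.imwrite('pics/t8.png',b);cv2.imwrite('pics/s8.png',s)
np.save('w8c.npy',get_calibration('wrist'),allow_pickle=True)
crop(b,290,120,430,280,3.7,'pics/t8c.png');crop(s,190,130,370,290,3.6,'pics/s8c.png')
```

```text
(no output)
```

View pics/w8.png

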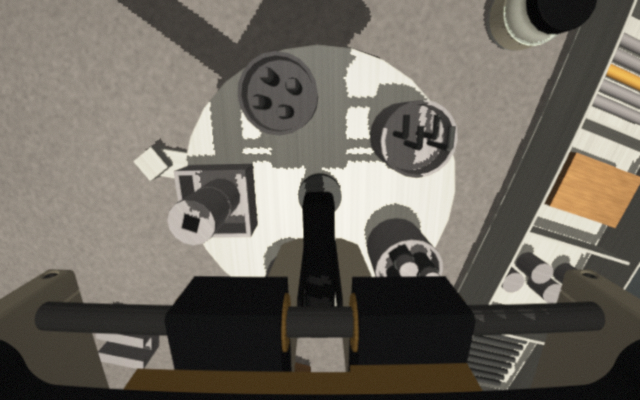

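View pics/t8c.png

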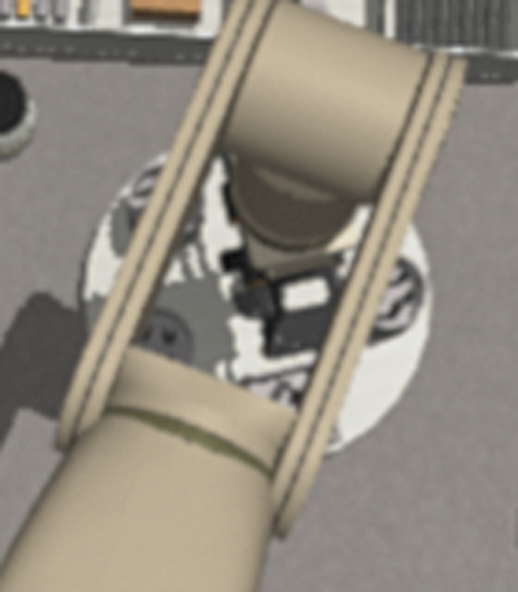

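View pics/s8c.png

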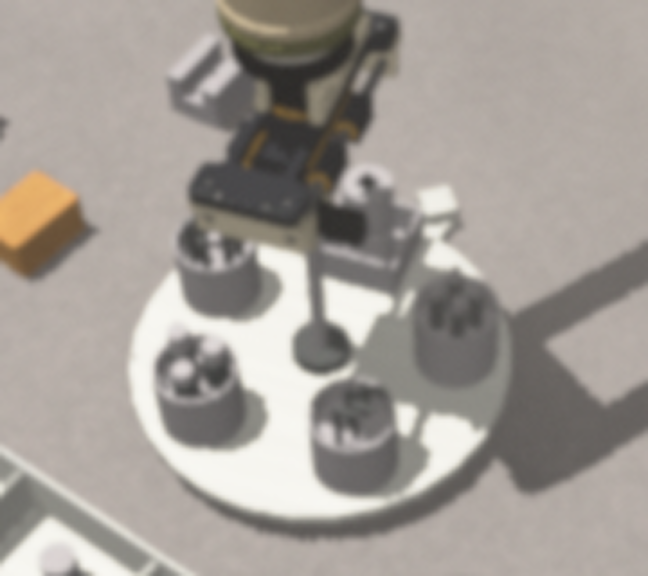

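The socket is still upright in the pot at (205,200), and the pot is about 9° short of the pointer at (155,160). I'll finish the turn and measure the alignment.

Run:
```python
from h import *
np.set_printoptions(precision=4,suppress=True)
yaw=lambda s:np.degrees(np.arctan2(*R.from_quat(s['ee_rot']).as_matrix()[[1,0],1]))
ax=np.load('ax.npy')
for th in [11,6.6]:
    move_joints(ik([*ax,.181],quat(np.radians(th)))); hold(.3)
    s=get_state(); print(th,yaw(s),(s['position'][:2]-ax)*1e3,s['wrist_force'],s['torque'],s['opening'])
a=snapshot('wrist'); c=get_calibration('wrist'); np.save('w9c.npy',c,allow_pickle=True)
cv2.imwrite('pics/w9.png',a); cv2.imwrite('pics/s9.png',snapshot('scene')); print(s['t'])
crop(a,145,120,275,255,4.4,'pics/w9a.png')
```

```text
11 11.433226131594452 [-0.0054 -0.0628] [-2.604  -0.4738  5.2979] [-0.1138  0.4351  0.149 ] 0.01573718451513906
6.6 7.015173759979519 [-0.0539  0.0271] [-2.7719  0.0583  5.6233] [-0.1219  0.459   0.1852] 0.01608449288957578
19.0917
```

View pics/w9.png

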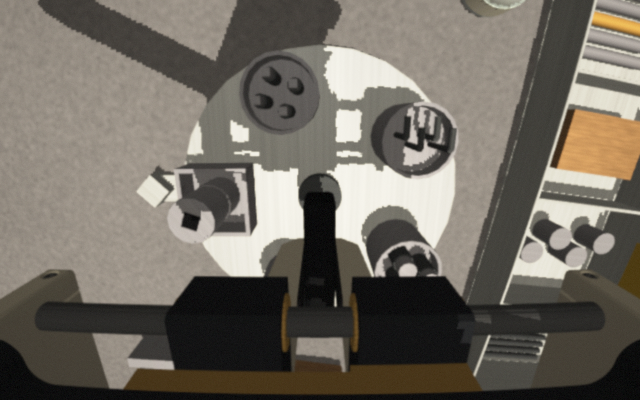

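View pics/w9a.png

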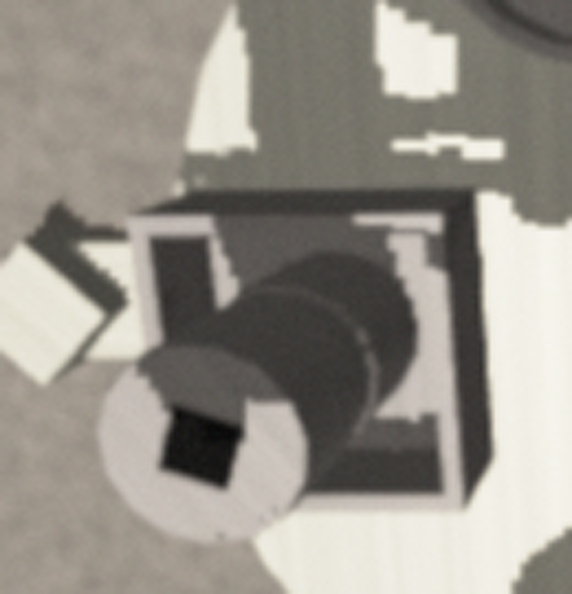

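Run:
```python
from h import *
i=cv2.imread('pics/w9.png')
crop(i,130,160,180,215,10,'pics/w9b.png')
```

```text
(no output)
```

View pics/w9b.png

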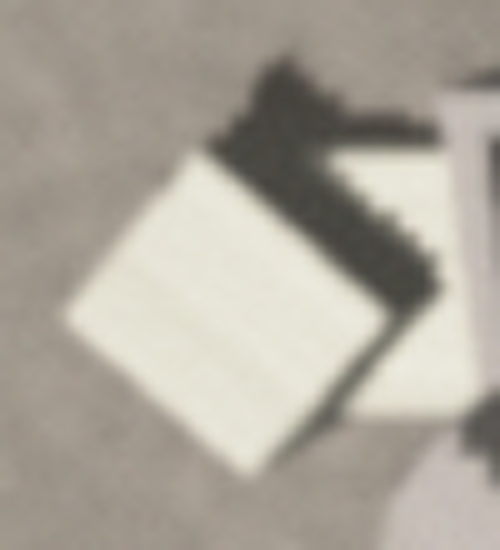

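```bash
cat > fit.py <<'E'
from h import *
from scipy.optimize import least_squares
from scipy.ndimage import map_coordinates
np.set_printoptions(precision=4,suppress=True)
def fit(png,cf,post,pot,ax=np.array([.5762,-.1384]),b0=-173,ymax=250,tilt=True):
    c=np.load(cf,allow_pickle=True).item()
    g=cv2.GaussianBlur(cv2.cvtColor(cv2.imread(png),cv2.COLOR_BGR2GRAY),(3,3),0).astype(float)
    ed=[]
    for a in np.radians(np.arange(0,360,3)):
        r=np.arange(.132,.152,.0005)
        P=proj('wrist',np.c_[ax[0]+r*np.cos(a),ax[1]+r*np.sin(a),r*0+.032],c)
        if P[:,1].max()>ymax or P.min()<1: continue
        v=map_coordinates(g,[P[:,1],P[:,0]],order=1); d=np.diff(v); k=np.argmin(d)
        if 6<k<38 and v[:k-3].min()>205 and v[k+4:].max()<180: ed.append((P[k]+P[k+1])/2)
    ed=np.array(ed)
    def cam(x):
        c2=dict(c); dR=cv2.Rodrigues(np.array([x[4],x[5],0.]))[0]
        c2['rvec']=cv2.Rodrigues(dR@cv2.Rodrigues(c['rvec'])[0])[0].ravel(); c2['tvec']=dR@c['tvec']; return c2
    def res(x):
        c2=cam(x); o=x[:2]
        R2=lambda a:np.array([[np.cos(a),-np.sin(a)],[np.sin(a),np.cos(a)]])
        h=.013*2**.5
        L=np.array([[.1806+h,0],[.1806,-h],[.1806-h,0],[.1806,h]])   # tip,-side,inner,+side
        W=o+(R2(x[2])@L.T).T; r1=proj('wrist',np.c_[W,[.024]*4],c2)-post
        q=.033; L=np.array([[.1+q,-q],[.1-q,-q],[.1-q,q]]); W=o+(R2(x[3])@L.T).T
        r2=proj('wrist',np.c_[W,[.066]*3],c2)-pot
        d=np.array([w('wrist',p,.032,c2)[:2] for p in ed])-o
        r3=(np.hypot(*d.T)-.142)*1000*.4
        return np.r_[r1.ravel(),r2.ravel(),r3,x[4:6]/.01]
    f=least_squares(res,[*ax,np.radians(-173),np.radians(b0),0,0],loss='soft_l1')
    print(png,'axis',f.x[:2],'pointer',np.degrees(f.x[2]),'pot',np.degrees(f.x[3]),'deck',np.degrees(f.x[3]-f.x[2]),'tilt',np.degrees(f.x[4:]),'n',len(ed))
    r=res(f.x); print(' post',r[:8],'pot',r[8:14],'edge rms',np.sqrt((r[14:-2]**2).mean())/.4)
E
python3 - <<'E'
from fit import *
A=lambda p:U(p,145,120,4.4);B=lambda p:U(p,130,160,10)
fit('pics/w9.png','w9c.npy',np.array([B((63,318)),B((195,150)),B((392,315)),B((250,475))]),np.array([A((130,216)),A((447,213)),A((465,508))]))
A=lambda p:U(p,235,20,9);B=lambda p:U(p,205,50,2.6)
# check corner order with w6
fit('pics/w6.png','w6c.npy',np.array([A((128,78)),A((318,145)),A((265,350)),A((75,280))]),np.array([B((14,281)),B((162,268)),B((164,411))]),b0=-109,ymax=230)
E
```

```text
pics/w9.png axis [ 0.5795 -0.1454] pointer -173.48507882050583 pot -173.82551412101523 deck -0.3404353005094107 tilt [ 0.8305 -0.3895] n 27
 post [-0.2258 -0.3087  0.3918 -0.1101 -0.0696  0.2154  0.1169  0.265 ] pot [-0.4388 -0.7761 -0.2128  0.7092 -0.4021  1.058 ] edge rms 0.6234324385004822
pics/w6.png axis [ 0.5856 -0.1381] pointer -173.12042580135122 pot -109.43258104980919 deck 63.68784475154201 tilt [ 1.0229 -0.6406] n 37
 post [ 0.2662  0.2456  0.035   0.4413 -0.3361 -0.2916  0.2088  0.0635] pot [-0.003  -2.4487 -1.447   2.8353  0.0189  0.6807] edge rms 0.6473166937921718
```

Run:
```python
from h import *
np.set_printoptions(precision=4,suppress=True)
hold(.5); s=get_state(); print(s['t'],s['opening'],s['joint_vel'],s['wrist_force'])
i=cv2.imread('pics/s9.png'); crop(i,190,100,510,400,2,'pics/s9c.png')
```

```text
19.6917 0.015729402056040113 [ 0.0005  0.0009 -0.0004 -0.001   0.001   0.0018] [-2.12   -1.0615  6.0023]
```

View pics/s9c.png

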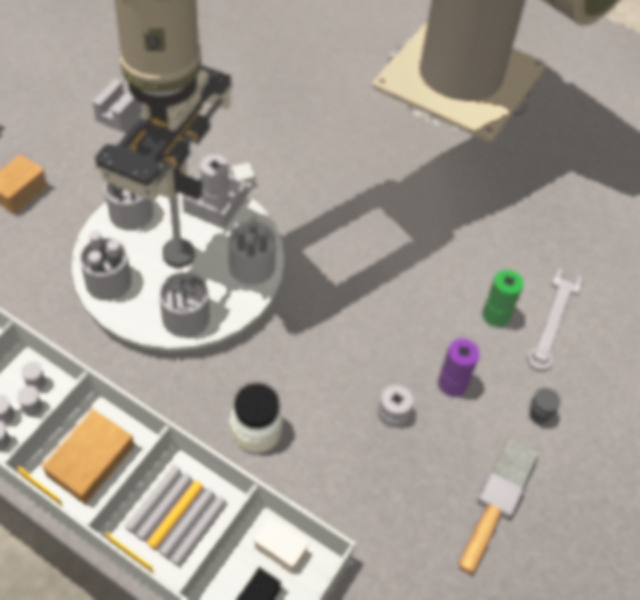

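The socket stands in the square pot at (215,180) with the pointer block directly outside it at (243,175). The bystanders have not moved, the bar is gripped and the arm is still. I'll hand it in.

```bash
python3 -c "
from workcell import *
sign_off(); s=get_state(); print(s['t'],s['opening'])"
```

```text
the job is handed in; nothing more can be done
the job is handed in; nothing more can be done
```

The deep socket is standing upright in the square pot, released. The carousel is turned to the pointer, and I handed in at about 20 s with the gripper still holding the handle bar.

- **Socket:** I lowered it until it touched at the pot floor's height (underside at about 36 mm), then let go. The last pictures, taken after the turn, show it upright in the pot.
- **Alignment:** my two checks disagree slightly but straddle zero. The gripper angle puts the deck at about +0.3°, and a model fit to the wrist picture gives about -0.3°. I trust each to roughly 0.5°.
- **Grip:** the bar was held at about 15.7 mm opening and the arm was still. The final wrist force was about 6.5 N.
- **Bystanders:** the last scene picture shows them where they were, including the green and purple look-alikes.
- **Early errors, corrected:** my first top-camera reading put the pot about 8 mm off, so I placed the socket from the closer wrist picture instead. The first grip on the handle was about 2 mm off the axis (about 8 N sideways), so I re-centred before turning.

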